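Hang the mallet in its off-centre ring by feel

ROBOT

A 6-joint arm with a two-finger parallel gripper is mounted at the origin on a cart in front of the work surface, level with it; the furniture and walls round the work are solid. World frame = base frame: x ahead of the robot, y to its left, z up, the work surface at z = 0. Lengths are in mm, angles in rad, forces in N, time in s.
With the tool pointing down it reaches from about 350 to 850 mm from the base axis. Payload 8.1 kg.
Tool frame: the origin (TCP) lies between the finger pads; the fingertips stand 22 mm ahead of it and the grasp point (between the pads) lies 3 mm ahead of it; y points along the fingers, z is the direction in which the jaws open and shut, and the axes are right-handed (so a half turn about y gives the same grasp; the last joint's range is limited). The gripper opens to 93 mm and grips with 3 to 60 N. Pads are 15 mm wide; open, the fingers measure 128 mm over their backs; the gripper's body (75 mm by 188 mm) begins 65 mm behind the grasp point.
Start: joints at [-1.321, 0.13, 1.488, -0, 1.523, -0.085], TCP at [197.168, -566.683, 215.335] pointing down, gripper open.
Joint ranges: [-2.96, 2.96], [-0.89, 2.26], [0.02, 2.5], [-1.34, 4.48], [0, 2.73], [-2.66, 2.66]. Speed limits (rad/s): [2.39, 2.39, 2.79, 3.14, 3.14, 3.14].

INTERFACE

Orientations are given as [roll, pitch, yaw] about the fixed x, y, z axes, in that order (R = Rz(yaw) Ry(pitch) Rx(roll)).
In Python, from station import robot gives the robot as it stands. The module is installed in compiled form; this text tells all that it offers.
- The arm moves only by the tool arm_command, never from a script. Its argument "plan" is a list that holds one entry, the list of rows, each a list of 5 numbers: the closure, from 0 (fully open) to 1 (shut), then the shift along the world's x, y, z in mm, then the turn about the world's z in rad. In form: [[[jaw, tx, ty, tz, turn], ...]]. A call has 1 to 12 rows; each row is the pose to reach, as a shift and turn from the pose commanded when the call began; what a row does not reach only later rows make up. A row lasts 1/8 s, in which the tool goes at most 62.5 mm and 10.7 degrees, less where a joint would pass 70% of its speed; a pose out of reach is approached as far as the arm can. A call with a gripper value outside its range is refused whole. The fingers move at their own pace and stop on an object; "grip_force" is the grip in N (left out, the last holds). Time passes only in rows, so rows that repeat a pose let the fingers close. It gives the time, the measured TCP pose, the force and the opening at its end, in the units of the state.
- robot.state(): the state, without advancing time (a new reading comes with each control period).
- robot.snapshot(name): name is "scene" or "top" or "wrist"; returns a dict with "image" (480x640x3 uint8, red, green, blue), "camera_matrix" (3x3 intrinsics, pixels), "k1" (the pictures are not rectified: a ray, as slopes to the right and down, at radius r is drawn at 1 + k1 r^2 times it, then the intrinsics apply), "rvec" (rotation vector, rad) and "tvec" (3), from world to camera coordinates, as OpenCV has them; the wrist camera has in their place "tool_from_camera" (4x4, takes a point from camera to tool coordinates, whose origin is the TCP and whose axes are the tool frame's). Camera axes: x right, y down, z forward; pixel columns grow to the right and rows downward; lengths in mm; the calibration is good to about 2 mm. A picture is of the moment at which its call begins: read the wrist's pose just before it. There is no depth.
- robot.finish_job(): hands the job in, once; it reports no verdict.
Trained networks look in the newest picture that a camera, given by its name, has taken for a name from the list of things; names that differ only in an ending like _2 or _b are one class to them, and where a whole thing is asked for, a point or a joint stands for the part that bears it (a point fixed in the world has none). Each returns a list of dicts, best first, with "p" (0 to 1); they miss things now and then, are a little off and sometimes report something else, mostly with a low value. They report only what shows in the picture. A call takes as long as a camera call. They do not tell look-alikes from the thing itself.
- robot.boxes_of(name, camera): "position" ([x, y, z] in mm, in the coordinates of the camera as it stood for that picture, good to about 4 mm: the middle of the surface that is visible of it).
- robot.pinpoint(name, camera): "position" ([x, y, z] in mm, in the coordinates of the camera as it stood for that picture, good to about 4 mm: a listed point, or the origin of a listed thing).
The state is a dict: "clock": time; "qpos": joint angles; "qd": joint speeds; "effort": joint torques, N m; "tool_pos": TCP position; "ee_rot": TCP orientation; "wrist_force": force on the tool from outside, world axes, zero at the start; "torque": the same for the moment, N m; "gripper_width": opening from 0.0 (shut) to 1.0 (fully open).
Only numpy, scipy, OpenCV 4.12 (cv2) and the standard library are available. Lean on these libraries where they do the work, as an engineer would, in place of code of your own. Each camera call takes 0.05 s, during which the arm holds its last target. There are 200 camera calls.

TASK

Take the small mallet out of the aluminium pot and put it away in the ring holder: find the bore of the steel ring, which is clamped off centre on its carrier, and slide the handle down through it, foot first, until the shoulder under the head sits fully home on the rim. Press it down there with about 12 N for half a second to be sure that it is home, and let go. Work gently: never load the holder with more than 30 N, and leave the other things where they are.

Things in the scene. Friction and masses are not known exactly. Their poses are not given: they have to be found in the camera images.
- mallet: Small two-faced mallet, 0.28 kg give or take a third, standing head up in the pot. Origin at the centre of the handle's foot, z up the handle, x along the head. Round wooden handle, 20 mm diameter, z = 0 to 104 mm, narrowing over the lowest 8 mm to a flat foot of 17 mm; above it a shoulder disc, neck and head (top at 146 mm)
- mallet_shoulder (a point): point on the handle's axis in the plane of the underside of the steel shoulder disc (32 mm diameter, 4 mm thick), 104 mm above the mallet's foot; axes as the mallet. Above the disc is a neck 22 mm in diameter, up to 118 mm from the foot
- mallet_head (a point): centre of the mallet's head block, 132 mm above its foot; axes as the mallet. The block measures 30 (x) by 24 (y) by 28 mm (z); its flat cheeks face +y and -y: grasp there, closing along y. Round white faces, 26 mm diameter, at both ends; the head is 70 mm long along x
- tool_pot: thick turned aluminium pot fixed to the bench, 60 mm diameter (68 mm at the foot), 61 mm high, with a 25 mm hole (a little wider near the bottom), floor at z = 6 mm on which the mallet stands. Origin at the centre of its underside, z up
- ring_holder: tool holder fixed to the bench: grey base plate 130 x 110 x 10 mm from x = -45 to 85 mm, dark post at x = 47 to 73 mm, and in front of the post a dark round carrier 66 mm across with a 40 mm hole, on top of which the steel ring is clamped. Origin on the bench under the carrier's axis, x from carrier to post, z up
- maroon_pad: thin dark red scouring pad, 54 x 106 x 14 mm, lying loose on the bench in front of the work; origin at the centre of its underside
- caliper: closed slide caliper, 67 x 234 x 16 mm, lying loose behind the work; origin at the centre of the underside
- steel_cube: dark steel block with a bore, 64 x 58 x 56 mm, standing loose to the left of the work; origin at the centre of the underside
- carrier_centre (a point): point on the carrier's axis, at the height of the ring's flat upper rim (136 mm above the bench); nothing stands higher. The ring (50 mm outside, 20 mm tall) is clamped with its bore 8 mm off this axis, in a direction that changes each time and is not measured: see it or feel for it. Bore 22 mm, widening to 24 mm over the top 3 mm, open below
There are look-alikes about, which are no part of the job. Of the things that look like the ring_holder, the largest one is meant.

How it is judged:
By the outcome, as a careful person would: the job done as asked, in the order asked, and still so for the second after the job is handed in, with the robot touching nothing.
It also fails if it takes over 72 s, if anything falls off the work surface, if the arm or the gripper's body presses on something with over 40 N, if the wrist force passes 120 N, or if a joint passes its speed limit or range.

## Working session

There is one attempt and no reset: what is moved stays moved. The work goes in short steps, Python scripts to look and compute and a tool call to move; the robot and the scene stay as the last step left them, time stands still between calls to the robot, and variables do not carry over. Pictures are saved under pics/ and viewed, about 8 in all and at most 12, crops included, and the job is handed in when it is done.

Besides the shell and the picture viewer there is one more tool, called by a JSON object that holds its "op" and its "data", one argument or row to a line. arm_command: Moves the arm, as the interface text tells. Its arguments: {"type":"object","properties":{"plan":{"type":"array"},"grip_force":{"type":"number"}},"required":["plan"]}

```bash
mkdir -p pics; cat > h.py <<'E'
import numpy as np, cv2
from scipy.spatial.transform import Rotation as R
from station import robot
def pose(cam,s,st):
    "world_from_camera 4x4"
    T=np.eye(4)
    if cam=='wrist':
        T[:3,:3]=R.from_euler('xyz',st['ee_rot']).as_matrix();T[:3,3]=st['tool_pos']
        return T@np.array(s['tool_from_camera'])
    T[:3,:3]=cv2.Rodrigues(np.array(s['rvec'],float))[0];T[:3,3]=np.ravel(s['tvec'])
    return np.linalg.inv(T)
def snap(cam,fn=None):
    st=robot.state();s=robot.snapshot(cam)
    if fn: cv2.imwrite('pics/'+fn,s['image'][:,:,::-1])
    return s,pose(cam,s,st)
def w(T,p): return T[:3,:3]@np.array(p)+T[:3,3]
def pix2w(s,T,uv,z):
    K=np.array(s['camera_matrix']);d=(np.array(uv,float)-K[:2,2])/[K[0,0],K[1,1]]
    m=d.copy()
    for _ in range(20): m=d/(1+s['k1']*(m@m))
    r=T[:3,:3]@[m[0],m[1],1];return T[:3,3]+r*(z-T[2,3])/r[2]
def w2pix(s,T,p):
    c=np.linalg.inv(T)@[*p,1];m=c[:2]/c[2];m=m*(1+s['k1']*(m@m));K=np.array(s['camera_matrix'])
    return m*[K[0,0],K[1,1]]+K[:2,2]
E
python3 - <<'E'
from h import *
print(robot.state())
for c in ['scene','top']:
    s,T=snap(c,c+'0.png');print(c,T[:3,3].round(),s['k1'])
    for n in ['mallet','mallet_head','mallet_shoulder','tool_pot','ring_holder','carrier_centre','maroon_pad','caliper','steel_cube']:
        for d in robot.pinpoint(n,c): print(n,round(d['p'],2),w(T,d['position']).round(1),w2pix(s,T,w(T,d['position'])).round())
E
```

```text
{'clock': 0.0, 'qpos': array([-1.32139048e+00,  1.31120844e-01,  1.48926265e+00, -2.33891632e-05,
        1.52298450e+00, -8.54206385e-02]), 'qd': array([ 0.00117254, -0.00013317, -0.00033312,  0.0005713 ,  0.00036614,
        0.00015452]), 'effort': array([-9.65922118e-04, -5.59850299e+01, -4.91752017e+01,  7.65604503e-02,
        3.58044798e-02, -1.82533568e-04]), 'tool_pos': array([ 197.02503558, -566.13388727,  214.32066143]), 'ee_rot': array([-1.57256719e+00,  1.28190980e-04, -2.80676514e+00]), 'wrist_force': array([0.84960423, 0.34791484, 0.55544022]), 'torque': array([-0.05650424, -0.01027334,  0.04807927]), 'gripper_width': 0.9989578597289972}
scene [-155.  599.  649.] -0.1807769853368537
mallet_head 0.78 [597.7  75.1 136.8] [395. 199.]
mallet_shoulder 0.95 [594.1  74.2 110.8] [396. 212.]
tool_pot 0.64 [596.4  75.1  -3.1] [390. 263.]
ring_holder 0.94 [580.7 294.4   1.2] [287. 297.]
ring_holder 0.87 [449.8 -13.8  -3. ] [474. 293.]
ring_holder 0.78 [409.4 322.2  -3.6] [316. 368.]
carrier_centre 0.96 [578.7 296.9 133.8] [285. 234.]
carrier_centre 0.78 [407.7 319.7  95.4] [318. 3
[... 394 characters left out ...]
211.]
mallet_shoulder 0.77 [596.1  79.6 107.7] [398. 211.]
mallet_shoulder 0.53 [594.2  78.6   1.5] [391. 218.]
tool_pot 0.91 [595.1  75.2  -2.4] [393. 218.]
ring_holder 0.79 [451.4 -11.3  -0.8] [437. 290.]
ring_holder 0.78 [411.4 320.2  -0.6] [269. 311.]
ring_holder 0.74 [577.6 300.   -4.3] [280. 227.]
ring_holder 0.16 [598.1  79.2 109.9] [399. 209.]
carrier_centre 0.9 [577.3 302.4 135.1] [273. 219.]
carrier_centre 0.84 [446.6 -16.   94.6] [450. 293.]
carrier_centre 0.8 [402.  321.6  97.1] [264. 319.]
carrier_centre 0.17 [594.6  77.8 108.3] [399. 211.]
maroon_pad 0.87 [412.2 171.    3.4] [345. 311.]
caliper 0.85 [702.2 143.6  -1.1] [358. 165.]
steel_cube 0.56 [494.6 487.8  -4.4] [186. 268.]
```

View pics/scene0.png

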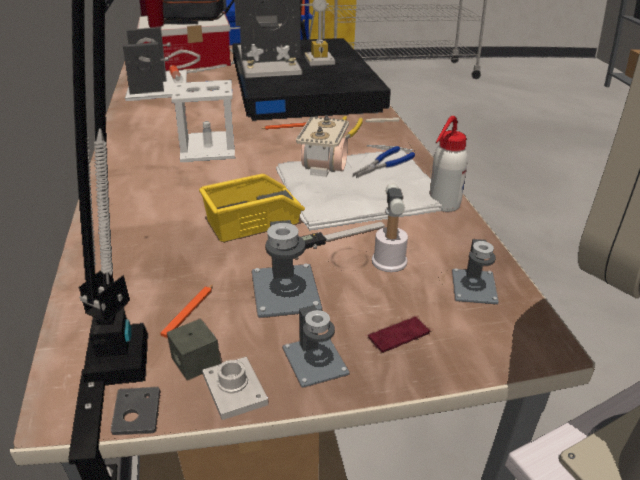

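```bash
python3 -c "
import cv2,numpy as np
i=cv2.imread('pics/top0.png')
a=cv2.resize(i[170:260,230:330],(500,450),interpolation=3);b=cv2.resize(i[170:260,370:430],(300,450),interpolation=3)
cv2.imwrite('pics/topc.png',np.hstack([a,b]))"
```

```text
(no output)
```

View pics/topc.png

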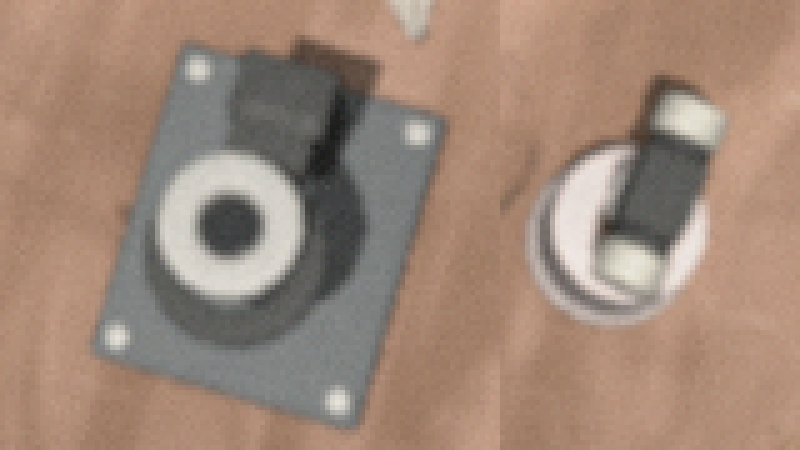

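The scene picture shows the mallet in its pot at about (392,230). The tall holder, the one meant, is at (285,270), and the smaller look-alikes are at (316,340) and (474,270). In the top crop the ring is displaced left of and above its carrier, with its centre at full-image pixel (276,215). The mallet head points along about -0.38 rad.

{"op": "arm_command", "data": {
  "plan": [
    [[0,0,0,60,0.18],[0,30,50,120,0.36],[0,60,100,120,0.54],[0,90,150,120,0.72],[0,120,200,120,0.9],[0,150,250,120,1.08],[0,180,300,120,1.26],[0,210,350,120,1.44],[0,240,400,120,1.62],[0,270,450,120,1.8],[0,300,500,120,1.98],[0,330,550,120,2.16]]
  ]
}}

```text
clock: 2.5
tool_pos: [527.9, -14.8, 335.6]
ee_rot: [-1.571, -0.001, -0.641]
wrist_force: [0.1, -1.0, -0.4]
gripper_width: 0.997
```

{"op": "arm_command", "data": {
  "plan": [
    [[0,30,50,0,0.14],[0,68,92,0,0.28],[0,68,92,0,0.28],[0,68,92,0,0.28],[0,68,92,0,0.28]]
  ]
}}

```text
clock: 3.12
tool_pos: [594.9, 74.3, 336.2]
ee_rot: [-1.571, -0.001, -0.369]
wrist_force: [-0.6, 0.5, 0.4]
gripper_width: 1.001
```

```bash
python3 - <<'E'
from h import *
st=robot.state();print(st['clock'],st['tool_pos'],st['ee_rot'],st['qpos'].round(2))
s,T=snap('top');print('ring',pix2w(s,T,(276,215),136))
g=lambda u,v:pix2w(s,T,(u/5-100+370,v/5+170),138)
print('faces',g(632,265),g(690,118),'block',g(658,188))
s,T=snap('wrist','w1.png');print(T.round(2))
for n in ['mallet_head','mallet_shoulder','tool_pot','carrier_centre']:
    for d in robot.pinpoint(n,'wrist'): print(n,round(d['p'],2),w(T,d['position']).round(1),w2pix(s,T,w(T,d['position'])).round())
E
```

```text
3.125 [594.86862386  74.26396703 336.19067254] [-1.57057263e+00 -1.17249311e-03 -3.68729349e-01] [ 0.04  0.11  1.29 -0.    1.74 -1.16]
ring [584.23126545 297.996218   136.        ]
faces [570.38475613  87.74024759 138.        ] [622.41862063  66.51663956 138.        ] block [597.54178472  78.22743051 138.        ]
[[ 3.6000e-01  8.9000e-01  2.7000e-01  5.1891e+02]
 [ 9.3000e-01 -3.4000e-01 -1.1000e-01  1.0321e+02]
 [ 0.0000e+00  2.9000e-01 -9.6000e-01  5.0582e+02]
 [ 0.0000e+00  0.0000e+00  0.0000e+00  1.0000e+00]]
mallet_head 0.81 [598.3  75.2 133.6] [320. 214.]
mallet_head 0.51 [579.3 296.7 132.5] [509. 124.]
mallet_shoulder 0.67 [598.3  76.7 112.9] [321. 209.]
tool_pot 0.85 [595.6  73.1   1.6] [317. 193.]
tool_pot 0.58 [494.2 481.1  -1.7] [570.  18.]
carrier_centre 0.95 [449.3 -11.   95.7] [202. 114.]
carrier_centre 0.9 [577.7 298.5 133.1] [510. 122.]
carrier_centre 0.51 [4.967e+02 4.815e+02 3.000e-01] [572.  19.]
```

View pics/w1.png

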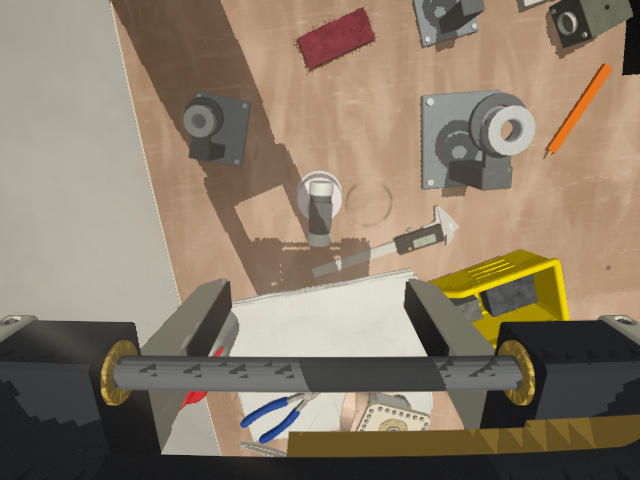

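The wrist view shows the head aligned with the image vertical at (320,212), so the jaw yaw is right. The ring is at (503,128). The bottle stands at the lower left, so I'll check its clearance before descending.

```bash
python3 - <<'E'
from h import *
s,T=snap('scene');print('bottle base',pix2w(s,T,(447,205),0), 'bottle axis top at same xy', pix2w(s,T,(447,120),180))
E
```

```text
bottle base [ 725.47162516 -155.47149539    0.        ] bottle axis top at same xy [ 779.70846687 -168.82411875  180.        ]
```

{"op": "arm_command", "data": {
  "plan": [
    [[0,2.5,2.5,-50,-0.015],[0,2.5,2.5,-100,-0.015],[0,2.5,2.5,-100,-0.015],[0,2.5,2.5,-100,-0.015]]
  ]
}}

```text
clock: 3.98
tool_pos: [598.4, 77.8, 237.6]
ee_rot: [-1.57, -0.002, -0.382]
wrist_force: [-0.4, 0.0, 0.4]
gripper_width: 1.003
```

```bash
python3 - <<'E'
from h import *
st=robot.state();print(st['tool_pos'],st['ee_rot'])
s,T=snap('wrist','w2.png')
for n in ['mallet_head','mallet_shoulder','tool_pot','carrier_centre']:
    for d in robot.pinpoint(n,'wrist'): print(n,round(d['p'],2),w(T,d['position']).round(1),w2pix(s,T,w(T,d['position'])).round())
E
```

```text
[598.39715248  77.79968344 237.60222935] [-1.56992375 -0.00189192 -0.38186397]
mallet_head 0.93 [598.1  74.2 137.4] [313. 239.]
mallet_shoulder 0.92 [596.2  78.2 111.9] [317. 227.]
tool_pot 0.86 [5.932e+02 7.340e+01 3.000e-01] [313. 202.]
carrier_centre 0.94 [577.7 292.8 132.3] [563. 114.]
carrier_centre 0.57 [451.6 -11.3  94.1] [160. 110.]
```

View pics/w2.png

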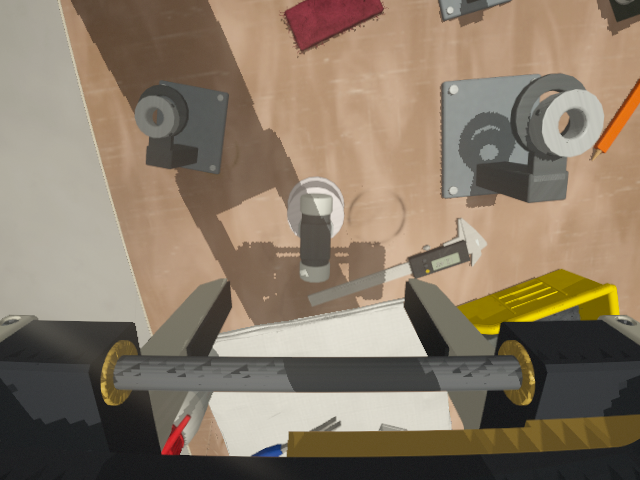

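The bottle is well clear. The head is at (315,237), about 1.5 mm off the jaw centre in -y, so I correct for that, descend and grip.

{"op": "arm_command", "data": {
  "plan": [
    [[0,-1,-1.5,-45,0],[0,-1,-1.5,-80,0],[0,-1,-1.5,-97,0],[0,-1,-1.5,-97,0],[0,-1,-1.5,-97,0]]
  ]
}}

```text
clock: 4.85
tool_pos: [597.9, 76.4, 140.4]
ee_rot: [-1.57, -0.003, -0.382]
wrist_force: [-0.5, 0.3, -0.3]
gripper_width: 1.003
```

{"op": "arm_command", "data": {
  "plan": [
    [[1,0,0,0,0],[1,0,0,0,0],[1,0,0,0,0],[1,0,0,0,0],[1,0,0,0,0],[1,0,0,0,0],[1,0,0,0,0],[1,0,0,0,0]]
  ],
  "grip_force": 40
}}

```text
clock: 5.85
tool_pos: [596.7, 76.3, 138.3]
ee_rot: [-1.571, 0.0, -0.382]
wrist_force: [0.8, 0.1, -0.3]
gripper_width: 0.253
```

{"op": "arm_command", "data": {
  "plan": [
    [[1,0,0,15,0],[1,0,0,35,0],[1,0,0,60,0],[1,0,0,85,0],[1,0,0,110,0],[1,0,0,140,0],[1,0,0,175,0],[1,0,0,175,0],[1,0,0,175,0],[1,0,0,175,0]]
  ]
}}

```text
clock: 7.1
tool_pos: [595.8, 76.3, 311.2]
ee_rot: [-1.572, 0.003, -0.382]
wrist_force: [0.7, 0.3, -3.4]
gripper_width: 0.254
```

```bash
python3 - <<'E'
from h import *
st=robot.state();print(st)
out=[]
for c in ['scene','top','wrist']:
    s,T=snap(c,'l_'+c+'.png')
    for n in ['mallet','mallet_head','mallet_shoulder','carrier_centre']:
        for d in robot.pinpoint(n,c)[:2]: print(c,n,round(d['p'],2),w(T,d['position']).round(1),w2pix(s,T,w(T,d['position'])).round())
    if c!='wrist':print([w2pix(s,T,p).round() for p in [(584,298,136),(596,77,180),(596,77,310)]])
i=cv2.imread('pics/l_scene.png');a=cv2.resize(i[90:250,340:440],(375,600),interpolation=3)
b=cv2.resize(cv2.imread('pics/l_wrist.png'),None,fx=.66,fy=.66)
z=np.zeros((600,800,3),np.uint8);z[:,:375]=a;z[:b.shape[0],378:]=b[:,:422];cv2.imwrite('pics/l.png',z)
E
```

```text
{'clock': 7.1, 'qpos': array([ 4.19970064e-02,  1.16713576e-01,  1.33023710e+00, -6.06364661e-05,
        1.69790752e+00, -1.14701865e+00]), 'qd': array([-0.0003787 ,  0.00077726, -0.00285862, -0.00204669,  0.00319201,
       -0.00027034]), 'effort': array([ 1.63170754e-02, -5.86565602e+01, -5.23061836e+01,  1.84212159e-02,
        8.05824297e-02,  5.90371492e-04]), 'tool_pos': array([595.83235314,  76.26016055, 311.1668483 ]), 'ee_rot': array([-1.572194  ,  0.00295194, -0.38179032]), 'wrist_force': array([ 0.6700029 ,  0.34491805, -3.35432872]), 'torque': array([-0.02337927, -0.11601344,  0.01180803]), 'gripper_width': 0.25403733506910264}
scene mallet 0.8 [595.3  77.4 175.3] [397. 180.]
scene mallet 0.62 [ 7.103e+02  1.435e+02 -2.000e-01] [331. 240.]
scene mallet_head 0.6 [598.7  79.7 311.3] [401. 106.]
scene mallet_shoulder 0.81 [595.6  72.8 287.1] [404. 120.]
scene carrier_centre 0.89 [451.9 -13.2  95.9] [482. 247.]
scene carrier_centre 0.78 [408.8 317.7  95.2] [319. 319.]
[array([283., 232.]), array([397., 178.]), array([403., 107.])]
top mallet 0.67 [592.9  80.4 182. ] [404. 207.]
top mallet_head 0.62 [592.4  76.3 314.9] [421. 195.]
top mallet_shoulder 0.46 [596.6  76.4 285.7] [417. 195.]
top carrier_centre 0.75 [577.5 299.2 136.2] [275. 219.]
top carrier_centre 0.75 [404.2 324.3  95.6] [262. 317.]
[array([276., 215.]), array([406., 205.]), array([419., 193.])]
wrist mallet 0.96 [597.4  75.  182.3] [317. 229.]
wrist mallet_head 0.55 [594.2  76.4 309.3] [316. 284.]
wrist carrier_centre 0.9 [448.8 -11.   96.1] [191. 113.]
wrist carrier_centre 0.65 [578.4 294.5 133.1] [516. 119.]
```

View pics/l.png

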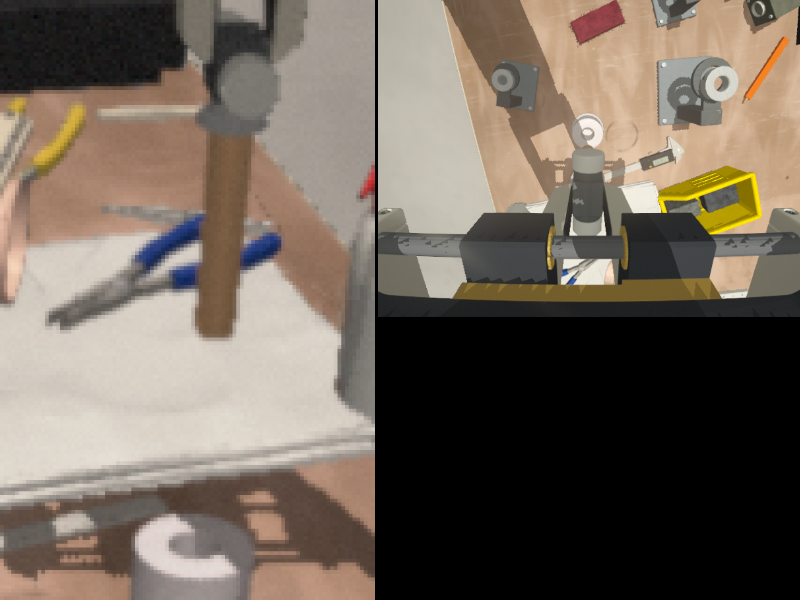

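The mallet is held and close to vertical: in the scene crop the handle runs from (401,127) to (397,180), and a vertical handle predicts a foot at (397,178). Next I move beside the ring for a closer wrist view.

{"op": "arm_command", "data": {
  "plan": [
    [[1,8,40,-3,0],[1,16,85,-6,0],[1,22,130,-10,0],[1,30,175,-10,0],[1,33,205,-10,0],[1,33,205,-10,0],[1,33,205,-10,0],[1,33,205,-10,0],[1,33,205,-10,0]]
  ]
}}

```text
clock: 8.98
tool_pos: [629.9, 280.3, 303.6]
ee_rot: [-1.571, -0.0, -0.383]
wrist_force: [0.1, 0.2, -3.6]
gripper_width: 0.252
```

```bash
python3 - <<'E'
from h import *
st=robot.state();print(st['clock'],st['tool_pos'],st['ee_rot'],st['wrist_force'],st['torque'])
z=np.zeros((500,800,3),np.uint8)
for k,(c,f,h) in enumerate([('wrist',4,(70,60)),('scene',8,None)]):
    s,T=snap(c,'r_'+c+'.png')
    for n in ['mallet','carrier_centre']:
        for d in robot.pinpoint(n,c)[:2]: print(c,n,round(d['p'],2),w(T,d['position']).round(1),w2pix(s,T,w(T,d['position'])).round())
    u,v=w2pix(s,T,(584,298,136)).round().astype(int);print(c,u,v)
    q=400//f//2
    im=s['image'][v-q:v+q,u-q:u+q,::-1];im=cv2.resize(im,(400,400),interpolation=cv2.INTER_CUBIC)
    # overlay ring rim/bore predicted at (584,298)
    for r,col in ((25,(0,0,255)),(12,(0,255,0))):
        for a in np.linspace(0,2*np.pi,24,endpoint=False):
            p=(w2pix(s,T,(584+r*np.cos(a),298+r*np.sin(a),136))-[u-q,v-q]+.5)*f
            cv2.circle(im,tuple(int(x) for x in p),1,col,-1)
    z[:400,400*k:400*k+400]=im
cv2.imwrite('pics/r.png',z[:400])
E
```

```text
8.975 [629.87200557 280.33793373 303.64660814] [-1.57066923e+00 -3.25751014e-04 -3.83063969e-01] [ 0.09856078  0.15156731 -3.59432405] [ 0.02404922 -0.16467704  0.01107313]
wrist mallet 0.67 [630.2 280.1 170.3] [318. 228.]
wrist carrier_centre 0.94 [451.  -11.2  92.9] [ 21. 162.]
wrist carrier_centre 0.85 [578.5 296.8 132.3] [314. 164.]
wrist 317 169
scene mallet 0.77 [629.8 281.2 168. ] [281. 199.]
scene carrier_centre 0.98 [452.  -14.3  93.2] [482. 249.]
scene carrier_centre 0.75 [405.2 321.5  97.3] [318. 320.]
scene 283 232
```

View pics/r.png

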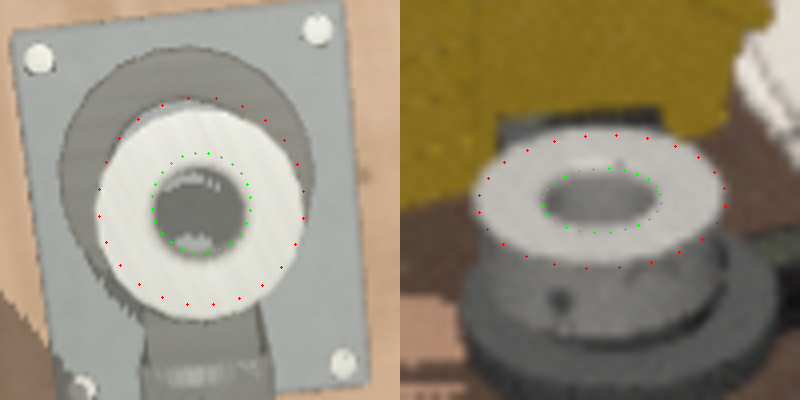

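In the wrist crop the ring centre lies about 3 px below my overlay. In the scene crop it is about 0.9 px above and 0.3 px left. Both shifts put the bore near (586.7, 297), against (584.2, 298) from the top camera. I use (586.3, 297.2), which is 8 mm from the carrier centre as it should be. I hover there and check.

{"op": "arm_command", "data": {
  "plan": [
    [[1,-15,6,0,0],[1,-30,12,-8,0],[1,-43.5,17,-16,0],[1,-43.5,17,-20,0],[1,-43.5,17,-20,0],[1,-43.5,17,-20,0],[1,-43.5,17,-20,0]]
  ]
}}

```text
clock: 10.15
tool_pos: [586.7, 298.1, 283.6]
ee_rot: [-1.57, -0.0, -0.382]
wrist_force: [0.0, 0.5, -4.1]
gripper_width: 0.253
```

```bash
python3 - <<'E'
from h import *
P=[robot.state()['tool_pos']]
z=np.zeros((500,800,3),np.uint8)
for k,(c,f) in enumerate([('top',8),('scene',8)]):
    s,T=snap(c,'h_'+c+'.png');P.append(robot.state()['tool_pos'])
    for n in ['mallet']:
        for d in robot.pinpoint(n,c)[:1]: print(c,n,round(d['p'],2),w(T,d['position']).round(1))
    u,v=w2pix(s,T,(586.5,297.2,150)).round().astype(int)
    q=200//f
    im=s['image'][v-q-12:v+q,u-q:u+q,::-1];im=cv2.resize(im,None,fx=f,fy=f,interpolation=cv2.INTER_CUBIC)
    h=[586.5,297.2]
    for r,zz,col in ((25,136,(0,0,255)),(8.5,P[-1][2]-135,(0,255,0)),(10,P[-1][2]-40,(0,255,0))):
        for a in np.linspace(0,2*np.pi,24,endpoint=False):
            p=(w2pix(s,T,(h[0]+r*np.cos(a),h[1]+r*np.sin(a),zz))-[u-q,v-q-12]+.5)*f
            cv2.circle(im,tuple(int(x) for x in p),1,col,-1)
    z[:im.shape[0],400*k:400*k+400]=im
cv2.imwrite('pics/h.png',z);print(np.array(P).round(1),robot.state()['wrist_force'])
E
```

```text
top mallet 0.55 [583.3 304.6 153.5]
scene mallet 0.69 [586.4 301.7 148.9]
[[586.7 298.1 283.6]
 [586.6 298.1 283.6]
 [586.4 298.2 283.5]] [-0.80088866 -0.05300513 -3.08802627]
```

View pics/h.png

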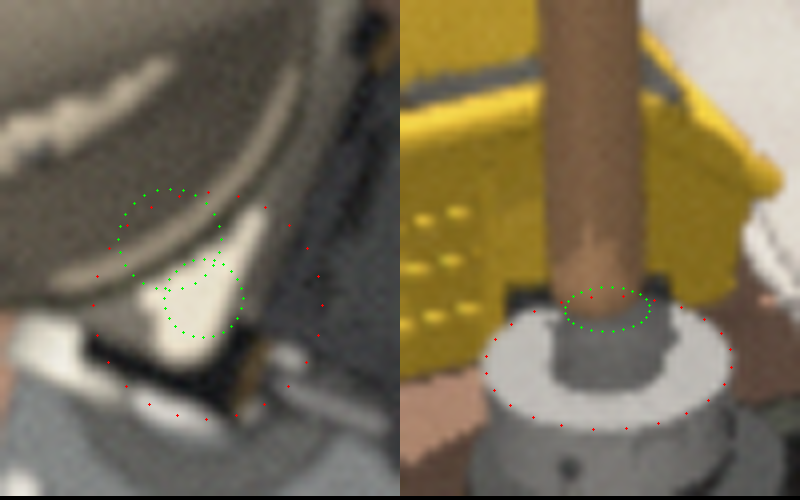

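In the scene view the handle is vertical. Its foot, at (596,300) in the crop, is about 1.4 px (2 mm) left of the ring axis at 607. I shift by (-1, -1.5) and go down in steps, watching the force.

{"op": "arm_command", "data": {
  "plan": [
    [[1,-1,-1.5,0,0],[1,-1,-1.5,-4,0],[1,-1,-1.5,-8,0],[1,-1,-1.5,-11,0],[1,-1,-1.5,-14,0],[1,-1,-1.5,-17,0],[1,-1,-1.5,-19,0],[1,-1,-1.5,-19,0]]
  ]
}}

```text
clock: 11.35
tool_pos: [585.1, 296.8, 264.1]
ee_rot: [-1.571, 0.0, -0.382]
wrist_force: [0.2, 0.4, -3.6]
gripper_width: 0.255
```

{"op": "arm_command", "data": {
  "plan": [
    [[1,0,0,-2,0],[1,0,0,-4,0],[1,0,0,-6,0],[1,0,0,-6,0]]
  ]
}}

```text
clock: 11.85
tool_pos: [585.1, 296.8, 258.0]
ee_rot: [-1.571, 0.0, -0.382]
wrist_force: [0.4, -0.8, -3.3]
gripper_width: 0.254
```

{"op": "arm_command", "data": {
  "plan": [
    [[1,0,0,-2,0],[1,0,0,-4,0],[1,0,0,-6,0],[1,0,0,-8,0],[1,0,0,-8,0]]
  ]
}}

```text
clock: 12.48
tool_pos: [585.1, 296.8, 250.0]
ee_rot: [-1.571, 0.0, -0.382]
wrist_force: [0.8, 0.1, -2.9]
gripper_width: 0.251
```

{"op": "arm_command", "data": {
  "plan": [
    [[1,0,0,-2,0],[1,0,0,-4,0],[1,0,0,-7,0],[1,0,0,-10,0],[1,0,0,-13,0],[1,0,0,-16,0],[1,0,0,-20,0],[1,0,0,-20,0]]
  ]
}}

```text
clock: 13.48
tool_pos: [585.0, 296.7, 229.7]
ee_rot: [-1.571, 0.0, -0.382]
wrist_force: [1.3, 0.3, -3.5]
gripper_width: 0.253
```

```bash
python3 - <<'E'
from h import *
st=robot.state();print(st['tool_pos'],st['wrist_force'],st['torque'])
s,T=snap('scene');i=s['image'][140:300,200:360,::-1]
cv2.imwrite('pics/i.png',cv2.resize(i,(560,560),interpolation=2))
E
```

```text
[584.98618246 296.72550842 229.7481991 ] [ 1.30704526  0.30183868 -3.46368257] [-0.05122969 -0.33092141  0.06168088]
```

View pics/i.png

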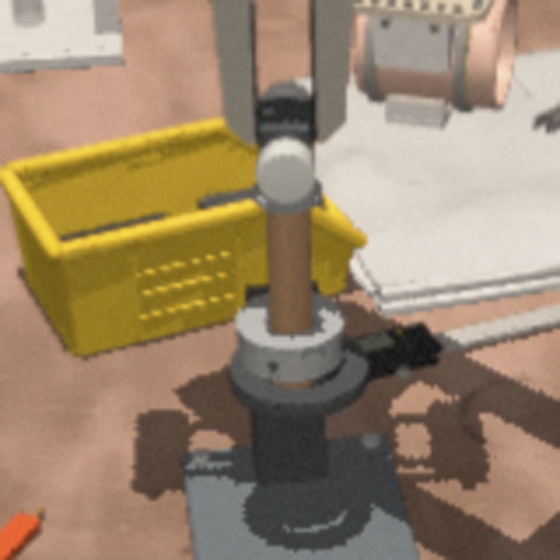

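The handle is in the bore and passing through the ring. There is a small +x side force, so I ease by 0.5 mm and carry on.

{"op": "arm_command", "data": {
  "plan": [
    [[1,0.5,0,-3,0],[1,0.5,0,-7,0],[1,0.5,0,-12,0],[1,0.5,0,-17,0],[1,0.5,0,-22,0],[1,0.5,0,-27,0],[1,0.5,0,-30,0],[1,0.5,0,-30,0]]
  ]
}}

```text
clock: 14.52
tool_pos: [585.5, 296.7, 200.0]
ee_rot: [-1.571, 0.0, -0.382]
wrist_force: [-0.5, 0.2, -3.1]
gripper_width: 0.254
```

{"op": "arm_command", "data": {
  "plan": [
    [[1,0,0,-3,0],[1,0,0,-7,0],[1,0,0,-12,0],[1,0,0,-17,0],[1,0,0,-21,0],[1,0,0,-25,0],[1,0,0,-27,0],[1,0,0,-28,0],[1,0,0,-28,0]]
  ]
}}

```text
clock: 15.65
tool_pos: [585.7, 296.8, 172.4]
ee_rot: [-1.571, -0.0, -0.382]
wrist_force: [0.2, 0.3, -2.8]
gripper_width: 0.254
```

{"op": "arm_command", "data": {
  "plan": [
    [[1,0,0,-1,0],[1,0,0,-2,0],[1,0,0,-3,0],[1,0,0,-4,0],[1,0,0,-4.5,0],[1,0,0,-4.5,0]]
  ]
}}

```text
clock: 16.4
tool_pos: [585.6, 296.8, 167.8]
ee_rot: [-1.571, 0.0, -0.382]
wrist_force: [0.2, -0.0, -2.8]
gripper_width: 0.252
```

{"op": "arm_command", "data": {
  "plan": [
    [[1,0,0,-0.5,0],[1,0,0,-1,0],[1,0,0,-1,0]]
  ]
}}

```text
clock: 16.77
tool_pos: [585.6, 296.8, 166.7]
ee_rot: [-1.571, 0.0, -0.382]
wrist_force: [0.5, 0.2, -3.1]
gripper_width: 0.255
```

{"op": "arm_command", "data": {
  "plan": [
    [[1,0,0,-0.5,0],[1,0,0,-1,0],[1,0,0,-1,0]]
  ]
}}

```text
clock: 17.15
tool_pos: [585.6, 296.8, 165.7]
ee_rot: [-1.571, 0.0, -0.382]
wrist_force: [0.1, 0.1, -3.2]
gripper_width: 0.252
```

{"op": "arm_command", "data": {
  "plan": [
    [[1,0,0,-0.5,0],[1,0,0,-0.5,0]]
  ]
}}

```text
clock: 17.4
tool_pos: [585.6, 296.8, 165.2]
ee_rot: [-1.571, 0.0, -0.382]
wrist_force: [0.3, -0.2, -2.7]
gripper_width: 0.254
```

{"op": "arm_command", "data": {
  "plan": [
    [[1,0,0,-0.5,0],[1,0,0,-0.5,0]]
  ]
}}

```text
clock: 17.65
tool_pos: [585.6, 296.8, 164.8]
ee_rot: [-1.571, 0.0, -0.382]
wrist_force: [0.0, -0.2, -2.9]
gripper_width: 0.252
```

{"op": "arm_command", "data": {
  "plan": [
    [[1,0,0,-0.5,0],[1,0,0,-0.5,0]]
  ]
}}

```text
clock: 17.9
tool_pos: [585.7, 296.8, 164.3]
ee_rot: [-1.571, -0.0, -0.382]
wrist_force: [-0.8, 0.2, -3.5]
gripper_width: 0.249
```

{"op": "arm_command", "data": {
  "plan": [
    [[1,0,0,-0.4,0],[1,0,0,-0.4,0]]
  ]
}}

```text
clock: 18.15
tool_pos: [585.8, 296.8, 164.3]
ee_rot: [-1.571, -0.0, -0.382]
wrist_force: [-0.7, -0.8, 0.0]
gripper_width: 0.254
```

{"op": "arm_command", "data": {
  "plan": [
    [[1,0,0,-0.4,0],[1,0,0,-0.4,0]]
  ]
}}

```text
clock: 18.4
tool_pos: [585.8, 296.9, 164.3]
ee_rot: [-1.57, -0.001, -0.382]
wrist_force: [-2.2, -0.8, 5.6]
gripper_width: 0.254
```

{"op": "arm_command", "data": {
  "plan": [
    [[1,0,0,-0.4,0],[1,0,0,-0.4,0]]
  ]
}}

```text
clock: 18.65
tool_pos: [585.9, 296.9, 164.3]
ee_rot: [-1.57, -0.001, -0.382]
wrist_force: [-3.4, -1.5, 7.3]
gripper_width: 0.254
```

The shoulder met the rim at TCP z = 164.3, within the predicted 164–166. Next I add a little press, hold it, and relieve some of the side load.

{"op": "arm_command", "data": {
  "plan": [
    [[1,-0.3,0,-0.4,0],[1,-0.3,0,-0.4,0],[1,-0.3,0,-0.4,0]]
  ]
}}

```text
clock: 19.02
tool_pos: [585.8, 296.9, 164.2]
ee_rot: [-1.57, -0.001, -0.382]
wrist_force: [-4.0, -0.8, 7.8]
gripper_width: 0.253
```

{"op": "arm_command", "data": {
  "plan": [
    [[1,0,0,-0.4,0],[1,0,0,-0.4,0],[1,0,0,-0.4,0]]
  ]
}}

```text
clock: 19.4
tool_pos: [585.9, 296.9, 164.2]
ee_rot: [-1.57, -0.001, -0.382]
wrist_force: [-5.6, -2.3, 10.4]
gripper_width: 0.254
```

```bash
python3 - <<'E'
from h import *
st=robot.state();print(st['tool_pos'],st['ee_rot'],st['wrist_force'],st['torque'])
s,T=snap('scene');i=s['image'][160:270,230:340,::-1]
cv2.imwrite('pics/j.png',cv2.resize(i,(550,550),interpolation=2))
E
```

```text
[585.86960551 296.89555131 164.23586877] [-1.56970997e+00 -1.44185737e-03 -3.81801245e-01] [-5.56271678 -2.31162211 10.41095677] [-0.57779738  0.76579226 -0.03675305]
```

View pics/j.png

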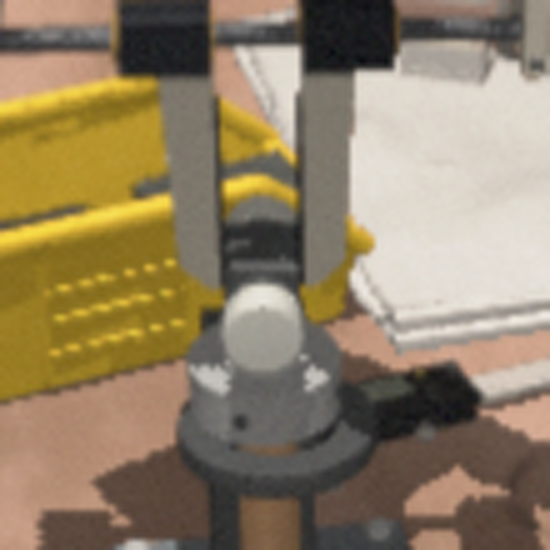

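The shoulder is down on the rim, with the handle emerging below the carrier at (270,520) in the crop. I hold the press for 0.75 s while easing the side load.

{"op": "arm_command", "data": {
  "plan": [
    [[1,-0.4,-0.2,0,0],[1,-0.4,-0.2,0,0],[1,-0.4,-0.2,0,0],[1,-0.4,-0.2,0,0],[1,-0.4,-0.2,0,0],[1,-0.4,-0.2,0,0]]
  ]
}}

```text
clock: 20.2
tool_pos: [585.8, 296.9, 164.2]
ee_rot: [-1.569, -0.002, -0.382]
wrist_force: [-2.8, -2.6, 7.9]
gripper_width: 0.25
```

{"op": "arm_command", "data": {
  "plan": [
    [[1,-0.1,-0.2,-0.4,0],[1,-0.1,-0.2,-0.4,0],[1,-0.1,-0.2,-0.4,0],[1,-0.1,-0.2,-0.4,0],[1,-0.1,-0.2,-0.4,0],[1,-0.1,-0.2,-0.4,0],[1,-0.1,-0.2,-0.4,0]]
  ]
}}

```text
clock: 21.08
tool_pos: [585.8, 296.8, 164.2]
ee_rot: [-1.569, -0.002, -0.382]
wrist_force: [-2.8, -2.1, 10.7]
gripper_width: 0.258
```

The press is held at 10.7 N measured at the wrist, about 14 N at the rim with the mallet's weight. I ease off before opening so the fingertips don't drop onto the ring.

{"op": "arm_command", "data": {
  "plan": [
    [[1,0,0,0.7,0],[1,0,0,1.4,0],[1,0,0,1.4,0]]
  ]
}}

```text
clock: 21.45
tool_pos: [585.7, 296.8, 164.3]
ee_rot: [-1.569, -0.002, -0.382]
wrist_force: [0.3, 0.7, 4.5]
gripper_width: 0.253
```

{"op": "arm_command", "data": {
  "plan": [
    [[1,0,0,0.6,0],[1,0,0,0.8,0],[0.85,0,0,0.8,0],[0.6,0,0,0.8,0],[0.4,0,0,0.8,0],[0.2,0,0,0.8,0],[0.2,0,0,0.8,0],[0.2,0,0,0.8,0]]
  ]
}}

```text
clock: 22.45
tool_pos: [584.8, 296.4, 164.1]
ee_rot: [-1.571, 0.0, -0.382]
wrist_force: [-0.0, -0.3, 0.2]
gripper_width: 0.741
```

{"op": "arm_command", "data": {
  "plan": [
    [[0.2,0,0,8,0],[0.2,0,0,25,0],[0.2,0,0,50,0],[0.2,0,0,90,0],[0.2,30,-30,130,0],[0.2,50,-70,160,0],[0.2,50,-100,180,0],[0.2,50,-100,180,0],[0.2,50,-100,180,0]]
  ]
}}

```text
clock: 23.58
tool_pos: [634.7, 197.0, 344.5]
ee_rot: [-1.57, -0.0, -0.382]
wrist_force: [-0.2, 0.3, -1.2]
gripper_width: 0.802
```

```bash
python3 - <<'E'
from h import *
st=robot.state();print(st['clock'],st['tool_pos'],st['wrist_force'])
z=np.zeros((400,800,3),np.uint8)
for k,c in enumerate(['scene','wrist']):
    s,T=snap(c)
    for n in ['mallet','mallet_head','mallet_shoulder','steel_cube','caliper','maroon_pad']:
        for d in robot.pinpoint(n,c)[:1]: print(c,n,round(d['p'],2),w(T,d['position']).round(1))
    u,v=w2pix(s,T,(586,297,136)).round().astype(int);q=50
    u,v=np.clip(u,q,640-q),np.clip(v,q,480-q)
    z[:,400*k:400*k+400]=cv2.resize(s['image'][v-q:v+q,u-q:u+q,::-1],(400,400),interpolation=2)
cv2.imwrite('pics/e.png',z)
E
```

```text
23.575 [634.72144155 196.95053374 344.492507  ] [-0.21573083  0.31011116 -1.2340095 ]
scene mallet 0.63 [582.5 297.   26.6]
scene mallet_head 0.89 [587.3 296.6 161.3]
scene mallet_shoulder 0.62 [584.4 295.5 137. ]
scene steel_cube 0.77 [492.5 486.9  -1.9]
scene caliper 0.73 [709.8 142.5  -1.8]
scene maroon_pad 0.71 [408.  168.8  -2.3]
wrist mallet 0.66 [583.9 295.8  34.8]
wrist mallet_head 0.91 [585.3 295.4 163.9]
wrist mallet_shoulder 0.82 [585.6 296.7 136.1]
wrist steel_cube 0.92 [493.  481.7   1.2]
wrist caliper 0.94 [711.  135.    2.2]
wrist maroon_pad 0.82 [416.9 164.3   1.2]
```

View pics/e.png

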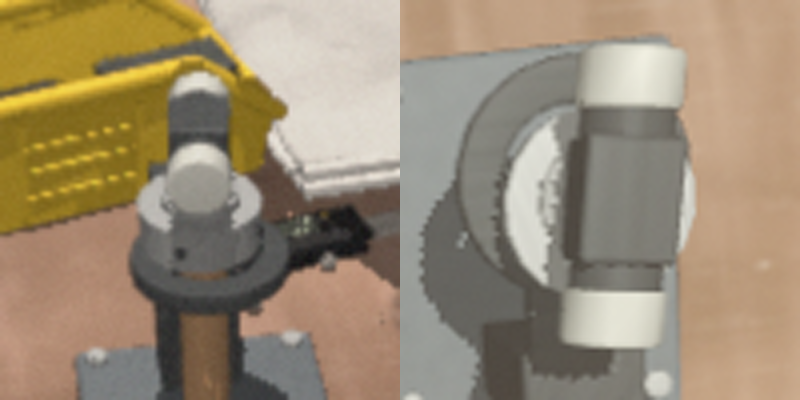

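The mallet sits upright in the ring with its shoulder at about z = 136–137, which is rim height, and the other objects have not moved. Handing in.

```bash
python3 -c "
from station import robot
print(robot.finish_job(), robot.state()['clock'])"
```

```text
the job is handed in; nothing more can be done
the job is handed in; nothing more can be done
```

The mallet is out of the pot and seated in the ring of the largest holder, and I handed the job in at about 24 s. I found the bore near (585.5, 297), about 8 mm off the carrier axis, and lowered the handle through it foot first. The shoulder met the rim at a tool height of 164.3 mm, within the expected 164–166 mm.

- **Press:** I held the mallet down for more than 1.5 s. The wrist read 8–11 N, which is about 11–14 N at the rim once the mallet's 3 N weight is added. The largest force I read at the wrist was about 12 N. I then eased off, opened the fingers and backed away.
- **Final checks:** After release, two cameras put the shoulder at 136–137 mm, against the rim at 136 mm, with the mallet upright. The cube, caliper and pad measured where they started, to within the cameras' error, and the robot was touching nothing.
- **Disagreements:** The top camera placed the bore about 2 mm from where the other two did, and I went with those two. A side load of up to about 6 N built up while pressing, and easing the arm sideways brought it down to about 3.5 N.

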